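# Set up the rotating charm display

## Task

Set up the stall's rotating display. First switch it off at the red handle, before anything else; then turn the turntable by its rim posts until the gold post stands at the front, in line with the red pointer on the base, and only then stand every charm tin present upright on a grey pad of its own. Also turn the dial to the click marked by the red dot, and when all that is done switch the display back on; leave everything else on the counter where it is.

Things in the scene. Friction and masses are not known exactly. Their poses are not given: they have to be found in the camera images.
- stand_axis (a point): on the vertical axis of the display turntable, at the height of the turntable's top (32 mm above the counter). The turntable is a round dark-wood disc, 260 mm across, top face at 32 mm, turning freely either way without end stop on a fixed black base 280 mm across; it is stiff enough to stay where it is left (about 0.12 N m, some 1 N at a rim post)
- front_mark (a point): the front position: a point on the fixed base's front line, 115 mm from the axis at the height of the turntable's top, straight inward of the red pointer bar on the black lug that sticks out of the base. A post that stands at the front has its axis over this point
- gold_post (a point): the marked item: gold-coloured rim post, 12 mm across, fixed upright on the turntable 115 mm from the axis; this point is on its axis at its top, 64 mm above the counter; the post rises 32 mm above the turntable's top. Push it, or any of three white posts of the same size at 90, 180 and 270 degrees round the rim from it, sideways to turn the turntable
- pad0 (a point): centre of a flat round grey felt pad (54 mm across, level with the turntable's top, 32 mm above the counter), 75 mm from the turntable's axis, 45 degrees counter-clockwise from the gold post; it turns with the turntable. Each takes one tin; there are four pads, half-way between the posts
- pad1 (a point): centre of a flat round grey felt pad (54 mm across, level with the turntable's top, 32 mm above the counter), 75 mm from the turntable's axis, 135 degrees counter-clockwise from the gold post; it turns with the turntable. Each takes one tin; there are four pads, half-way between the posts
- pad2 (a point): centre of a flat round grey felt pad (54 mm across, level with the turntable's top, 32 mm above the counter), 75 mm from the turntable's axis, 225 degrees counter-clockwise from the gold post; it turns with the turntable. Each takes one tin; there are four pads, half-way between the posts
- pad3 (a point): centre of a flat round grey felt pad (54 mm across, level with the turntable's top, 32 mm above the counter), 75 mm from the turntable's axis, 315 degrees counter-clockwise from the gold post; it turns with the turntable. Each takes one tin; there are four pads, half-way between the posts
- tin0: charm tin, aluminium with a blue lid, upright cylinder 44 mm across and 32 mm high, 110 g; origin at the centre of its underside, z up. Between two and four tins are present (None if absent)
- tin1: charm tin, aluminium with a green lid, upright cylinder 44 mm across and 32 mm high, 110 g; origin at the centre of its underside, z up. Between two and four tins are present (None if absent)
- tin2: charm tin, aluminium with a purple lid, upright cylinder 44 mm across and 32 mm high, 110 g; origin at the centre of its underside, z up. Between two and four tins are present (None if absent)
- tin3: charm tin, aluminium with an orange lid, upright cylinder 44 mm across and 32 mm high, 110 g; origin at the centre of its underside, z up. Between two and four tins are present (None if absent)
- dial (a joint): the black dial on the fixed dark control box (140 x 220 mm, top 45 mm above the counter): radians turned clockwise seen from above, with sprung clicks every 30 degrees (0.524 rad): 0 is the first position, 3.14 the seventh and last. Released between clicks it snaps to the nearer one; passing a click takes about 0.1 N m. The axes of dial and on/off handle are 110 mm apart on the long centre line of the box top, each 50 to 60 mm from its near short side
- dial_grip (a point): on the dial's vertical axis at the height to grip, 73 mm above the counter. The dial is a disc 50 mm across with a straight upright grip bar across it, 50 mm long, 14 mm thick, from 51 to 83 mm above the counter
- dial_tip (a point): the end of the white pointer line on top of the dial's grip bar, 25 mm out from the dial's axis, 83 mm above the counter; the bar lies along the line from the axis to this point
- dot_red: red dot, 15 mm across, on top of the control box 50 mm from the dial's axis, beside one of the clicks: the wanted click. Its origin is its centre. It is at the fourth, fifth or sixth position (joint 1.57, 2.09 or 2.62). Two white dots of the same size beside the other two of these clicks are not wanted
- switch (a joint): the on/off handle on the control box: 0 = off, leaning to the robot's side of the box; 1.1 rad = on, leaning to the far side. Past the middle (0.55) it falls by its own weight to the nearer stop; it takes about 1 N at the bar
- switch_bar (a point): centre of the handle's red crossbar, 18 mm across and 40 mm long, its length parallel to the hinge; about 98 mm above the counter at either stop (107 mm at the middle), 62 mm from the hinge
- switch_pivot (a point): middle of the handle's level hinge line, on the top of the control box 45 mm above the counter; its own +x axis points to the side to which the handle leans when on (away from the robot), its y axis lies along the hinge
- bowl0: bystander: light wooden bowl, 110 mm across, 50 mm high; leave alone
- bowl1: bystander: darker wooden bowl, 80 mm across, 40 mm high; leave alone
- spool: bystander: pink cord spool, 44 mm across, 42 mm high; leave alone
- beadjar: bystander: amber bead jar, 48 mm across, 60 mm high; leave alone
- driver: bystander: screwdriver lying flat, 160 mm long; leave alone
- ringbox: bystander: blue ring box, 50 x 50 x 35 mm; leave alone

How it is judged:
On the way, in this order (a step that is already met when the one before it is completed fails the run):
1. the handle is switched off while nothing else has been changed: gold post not yet at the front, dial not yet at the red dot, no tin on the turntable (value of joint switch below 0.15 rad and not (horizontal distance between gold_post and front_mark below 0.015 m) and not (horizontal distance between dial_tip and dot_red below 0.0262 m) and height (world z) of each of tin0, tin1, tin2, tin3 below 0.02 m), for 0.2 s.
2. with the handle off, the gold post stands at the front and no tin is on the turntable yet (value of joint switch below 0.15 rad and horizontal distance between gold_post and front_mark below 0.015 m and height (world z) of each of tin0, tin1, tin2, tin3 below 0.02 m), for 0.2 s.
3. with the handle still off, every tin stands on a pad, the gold post is at the front and the dial points at the red dot (value of joint switch below 0.15 rad and horizontal distance between gold_post and front_mark below 0.015 m and horizontal distance between dial_tip and dot_red below 0.0262 m and (distance between tin0 and pad0 below 0.014 m or distance between tin0 and pad1 below 0.014 m or distance between tin0 and pad2 below 0.014 m or distance between tin0 and pad3 below 0.014 m) and (distance between tin1 and pad0 below 0.014 m or distance between tin1 and pad1 below 0.014 m or distance between tin1 and pad2 below 0.014 m or distance between tin1 and pad3 below 0.014 m) and (distance between tin2 and pad0 below 0.014 m or distance between tin2 and pad1 below 0.014 m or distance between tin2 and pad2 below 0.014 m or distance between tin2 and pad3 below 0.014 m) and (distance between tin3 and pad0 below 0.014 m or distance between tin3 and pad1 below 0.014 m or distance between tin3 and pad2 below 0.014 m or distance between tin3 and pad3 below 0.014 m)), for 0.2 s.
4. the handle is switched back on (value of joint switch above 0.95 rad), for 0.2 s.
At the end, for the whole second after the job is handed in: handle on (over 0.95 rad); gold post within 15 mm of the front position; dial pointer at the red dot (within about 12 degrees); every tin present upright (within 0.1 rad), at rest, its underside centre within 14 mm of the centre of a pad of its own (value of joint switch above 0.95 rad and horizontal distance between gold_post and front_mark below 0.015 m and horizontal distance between dial_tip and dot_red below 0.0262 m and (distance between tin0 and pad0 below 0.014 m or distance between tin0 and pad1 below 0.014 m or distance between tin0 and pad2 below 0.014 m or distance between tin0 and pad3 below 0.014 m) and (distance between tin1 and pad0 below 0.014 m or distance between tin1 and pad1 below 0.014 m or distance between tin1 and pad2 below 0.014 m or distance between tin1 and pad3 below 0.014 m) and (distance between tin2 and pad0 below 0.014 m or distance between tin2 and pad1 below 0.014 m or distance between tin2 and pad2 below 0.014 m or distance between tin2 and pad3 below 0.014 m) and (distance between tin3 and pad0 below 0.014 m or distance between tin3 and pad1 below 0.014 m or distance between tin3 and pad2 below 0.014 m or distance between tin3 and pad3 below 0.014 m) and angle between each of tin0, tin1, tin2, tin3's own z axis and vertical below 0.1 rad and linear speed of each of tin0, tin1, tin2, tin3 below 0.02 m/s); the robot touches nothing.
It fails at once if a bystander (bowl, spool, bead jar, screwdriver or ring box) is moved more than 40 mm (distance of any of bowl0, bowl1, spool, beadjar, driver, ringbox from where it was at the start of the episode above 0.04 m).
Of tin0, tin1, tin2, tin3 only 2 to 4 are there at a start; the rules pass over those that are not, and their reading is None.
At some moment in a run one of tin0, tin1, tin2, tin3 may be knocked a few centimetres aside while the robot is not near it.
It also fails if it takes over 210 s, if anything falls off the work surface, if the arm or the gripper's body presses on something with over 40 N, if the wrist force passes 120 N, or if a joint passes its speed limit or range.

## Robot

A 7-joint arm with a two-finger parallel gripper is mounted at the origin on the work surface. World frame = base frame: x ahead of the robot, y to its left, z up, the work surface at z = 0. Lengths are in m, angles in rad, forces in N, time in s.
With the tool pointing down it reaches from about 0.35 to 0.9 m from the base axis. Payload 19.9 kg.
Tool frame: the origin (TCP) lies on the centre line of the jaws, within the pads' length; the fingertips stand 22 mm ahead of it and the grasp point (between the pads) lies 3 mm ahead of it (manip.tips_ahead is the distance from the TCP to the fingertips, in m); z points along the fingers, y is the line along which they close (so a half turn about z gives the same grasp; the last joint's range is limited). The gripper opens to 85 mm and grips with 20 to 120 N. Pads are 22 mm wide; open, the fingers measure 114 mm over their backs; the gripper's body (76 mm by 85 mm) begins 54 mm behind the grasp point. The pads swing forward as they close: fully open they stand 13 mm farther back than shut.
Start: joints at [-1.377, 0.417, -0.01, 1.614, 0.005, 1.111, -0.053], TCP at [0.145, 0.608, 0.253] pointing down, gripper open.
Joint ranges: [-2.81, 2.81], [-0.39, 2.02], [-1.27, 1.25], [0.06, 2.57], [-1.19, 4.33], [0.19, 2], [-2.82, 2.82]. Speed limits (rad/s): [1.89, 1.89, 2.39, 2.39, 3.01, 3.01, 3.01].

## Interface

Orientations are given as a unit quaternion [x, y, z, w].
In Python, from bench import status, imaging, manip gives the robot as it stands.
- The arm moves only by the tool drive_tool, never from a script. Its argument "moves" is a list that holds one entry, the list of rows, each a list of 6 numbers: the shift along the world's x, y, z as a fraction of full scale, then the turn, a rotation vector about the world's x, y, z as a fraction of full scale. A call has exactly 5 rows; each row shifts and turns the commanded pose from where the row before left it; what a row does not reach is not made up. Full scale, the value 1, is 3 cm for a shift and 180 degrees for a turn. A row lasts 1/12 s, in which the tool goes at most 41.7 mm and 7.16 degrees, less where a joint would pass 70% of its speed; a pose out of reach is approached as far as the arm can. A call with a number of a shift or a turn outside -1 to 1 is refused whole. A call with a gripper value outside its range is refused whole. "claw" is the closure, from -1 (fully open) to 1 (shut), so that 0 is half open, set as the call begins (left out, the last holds). The fingers move at their own pace and stop on an object; "force" is the grip in N (left out, the last holds). Time passes only in rows, so rows that do not move let the fingers close, or fill a call up. It gives the time, the measured TCP pose, the force, the opening and the grip force at its end, in the units of the state.
- status.observe(): the state, without advancing time (a new reading comes with each control period).
- imaging.grab_frame(name): name is "side" or "top"; returns the picture (384x512x3 uint8, red, green, blue); there is no depth.
- imaging.camera_info(name): a dict with "K" (3x3 intrinsics, pixels), "world_from_camera" (4x4, takes a point from camera to world coordinates). Camera axes: x right, y down, z forward; pixel columns grow to the right and rows downward; lengths in m; the calibration is good to about 2 mm. A picture is of the moment at which its call begins. camera_info takes no time and is no camera call.
- manip.job_done(): hands the job in; it is judged then, once.
Trained networks look in the newest picture that a camera, given by its name, has taken for a name from the list of things; names that differ only in an ending like _2 or _b are one class to them, and where a whole thing is asked for, a point or a joint stands for the part that bears it (a point fixed in the world has none). Each returns a list of dicts, best first, with "score" (0 to 1); they miss things now and then, are a little off and sometimes report something else, mostly with a low value. They report only what shows in the picture. A call takes as long as a camera call.
- imaging.search_frame(camera, query): "at" ([x, y, z] in m, in the coordinates of the camera as it stood for that picture, good to about 4 mm: the middle of the surface that is visible of it).
- imaging.trace(camera, query): "pixels" (384x512 bool, what is visible of it).
- imaging.place_of(camera, query): "at" ([x, y, z] in m, in the coordinates of the camera as it stood for that picture, good to about 4 mm: a listed point, or the origin of a listed thing).
The state is a dict: "clock": time; "joint_pos": joint angles; "qd": joint speeds; "joint_torque": joint torques, N m; "tool_pos": TCP position; "tool_rot": TCP orientation; "ft_force": force on the tool from outside, world axes, zero at the start; "moment": the same for the moment, N m; "width": opening from 0.0 (shut) to 1.0 (fully open); "grip_force": force on a finger pad.
Only numpy, scipy, OpenCV 4.12 (cv2) and the standard library are available. Lean on these libraries where they do the work, as an engineer would, in place of code of your own. Each camera call takes 0.05 s, during which the arm holds its last target. There are 200 camera calls.

## Working session

There is one attempt and no reset: what is moved stays moved. The work goes in short steps, Python scripts to look and compute and a tool call to move; the robot and the scene stay as the last step left them, time stands still between calls to the robot, and variables do not carry over. Pictures are saved under pics/ and viewed, at most 14 in all, crops included, and the job is handed in when it is done.

Besides the shell and the picture viewer there is one more tool, called after ">>>" by a JSON object that holds its "name" and its "arguments". drive_tool: Moves the arm, as the interface text tells. Shift numbers are shares of 3 cm and turn numbers shares of 180 degrees, none past 1 either way. Its arguments: {"type":"object","properties":{"moves":{"type":"array","items":{"type":"array","items":{"type":"array","items":{"type":"number","minimum":-1,"maximum":1}}}},"claw":{"type":"number"},"force":{"type":"number"}},"required":["moves"]}

```bash
mkdir -p pics
cat > h.py <<'E'
import numpy as np, cv2
from bench import status, imaging, manip
def w(cam,p):
    T=np.array(imaging.camera_info(cam)["world_from_camera"]); return (T@np.r_[p,1])[:3]
def find(cam,names,fn="place_of",k=1):
    for n in names:
        r=getattr(imaging,fn)(cam,n)
        print(cam,n,[(round(d["score"],2),np.round(w(cam,d["at"]),3).tolist()) for d in r[:k]])
def snap(cam,name):
    im=imaging.grab_frame(cam); cv2.imwrite(f"pics/{name}.png",im[:,:,::-1]); return im
def st():
    s=status.observe(); print({k:np.round(s[k],3).tolist() for k in("clock","tool_pos","tool_rot","joint_pos","ft_force","width","grip_force")})
E
python3 - <<'E'
from h import *
snap("top","t0"); snap("side","s0"); st()
N="stand_axis front_mark gold_post tin0 tin1 tin2 tin3 dial_grip dial_tip dot_red switch_bar switch_pivot bowl0 bowl1 spool beadjar driver ringbox".split()
find("top",N); find("side",N[:13])
E
```

```text
{'clock': 0.1, 'tool_pos': [0.145, 0.608, 0.253], 'tool_rot': [0.117, 0.993, -0.001, -0.0], 'joint_pos': [-1.378, 0.418, -0.01, 1.614, 0.005, 1.111, -0.053], 'ft_force': [-0.155, -0.302, 0.146], 'width': 0.997, 'grip_force': 0.0}
top stand_axis [(0.68, [0.539, 0.191, 0.031])]
top front_mark [(0.61, [0.426, 0.188, 0.032])]
top gold_post [(0.58, [0.643, 0.257, 0.06])]
top tin0 [(0.52, [0.431, -0.032, -0.002])]
top tin1 [(0.52, [0.431, -0.032, -0.002])]
top tin2 [(0.52, [0.431, -0.032, -0.002])]
top tin3 [(0.52, [0.431, -0.032, -0.002])]
top dial_grip [(0.72, [0.543, -0.246, 0.073])]
top dial_tip [(0.53, [0.545, -0.27, 0.086])]
top dot_red []
top switch_bar [(0.62, [0.59, -0.354, 0.097])]
top switch_pivot [(0.91, [0.558, -0.358, 0.04])]
top bowl0 [(0.7, [0.404, -0.455, 0.004])]
top bowl1 [(0.7, [0.404, -0.455, 0.004])]
top spool [(0.7, [0.711, -0.177, -0.008])]
top beadjar [(0.77, [0.78, 0.109, -0.001])]
top driver [(0.49, [0.778, 0.106, 0.0])]
top ringbox [(0.8, [0.373, -0.134, -0.002])]
side stand_axis [(0.78, [0.539, 0.189, 0.033])]
side front_mark [(0.58, [0.421, 0.187, 0.034])]
side gold_post [(0.63, [0.637, 0.255, 0.063])]
side tin0 [(0.76, [0.426, -0.035, -0.002])]
side tin1 [(0.76, [0.426, -0.035, -0.002])]
side tin2 [(0.76, [0.426, -0.035, -0.002])]
side tin3 [(0.76, [0.426, -0.035, -0.002])]
side dial_grip [(0.66, [0.545, -0.249, 0.073])]
side dial_tip [(0.65, [0.55, -0.277, 0.079])]
side dot_red [(0.39, [0.607, -0.024, -0.005])]
side switch_bar [(0.66, [0.59, -0.355, 0.099])]
side switch_pivot [(0.89, [0.551, -0.358, 0.046])]
side bowl0 [(0.84, [0.405, -0.461, -0.001])]
```

Run:
```python
from h import *
find("top",["tin0","gold_post","dot_red","bowl0"],k=6); find("side",["tin0"],k=6)
for c in("top","side"): print(np.round(imaging.camera_info(c)["world_from_camera"],3).tolist(), np.round(imaging.camera_info(c)["K"],1).tolist())
```

```text
top tin0 [(0.52, [0.431, -0.032, -0.002]), (0.48, [0.519, -0.033, 0.003])]
top gold_post [(0.58, [0.643, 0.257, 0.06])]
top dot_red []
top bowl0 [(0.7, [0.404, -0.455, 0.004]), (0.68, [0.807, -0.002, 0.005]), (0.64, [0.547, -0.247, 0.074])]
side tin0 [(0.76, [0.426, -0.035, -0.002]), (0.76, [0.604, -0.023, -0.005]), (0.62, [0.52, -0.032, 0.003])]
[[0.016, -0.986, 0.169, 0.4], [-0.999, -0.021, -0.025, -0.08], [0.028, -0.168, -0.985, 1.311], [0.0, 0.0, 0.0, 1.0]] [[407.8, 0.0, 261.8], [0.0, 407.8, 188.0], [0.0, 0.0, 1.0]]
[[-0.974, -0.174, 0.148, 0.367], [-0.228, 0.69, -0.687, 0.875], [0.017, -0.703, -0.711, 1.086], [0.0, 0.0, 0.0, 1.0]] [[496.8, 0.0, 254.1], [0.0, 496.8, 195.2], [0.0, 0.0, 1.0]]
```

View pics/t0.png

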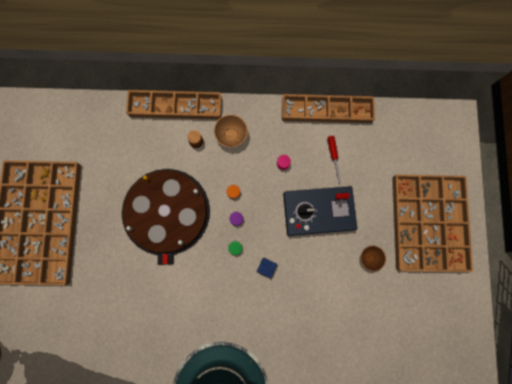

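View pics/s0.png

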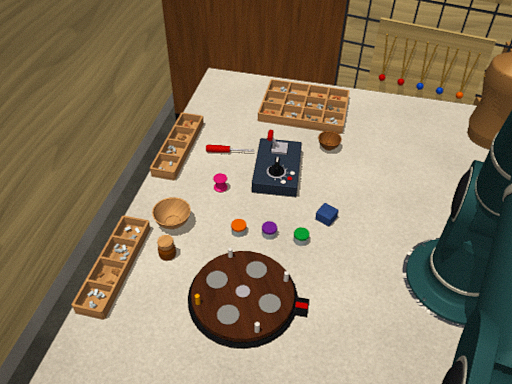

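```bash
cat >> h.py <<'E'
def ray(cam,u,v,z):
    ci=imaging.camera_info(cam);K=np.array(ci["K"]);T=np.array(ci["world_from_camera"])
    d=T[:3,:3]@np.linalg.solve(K,[u,v,1]);o=T[:3,3];return o+d*(z-o[2])/d[2]
def crop(im,name,x0,y0,x1,y1,s): cv2.imwrite(f"pics/{name}.png",cv2.resize(im[y0:y1,x0:x1,::-1],None,fx=s,fy=s,interpolation=cv2.INTER_CUBIC))
E
python3 - <<'E'
from h import *
a=cv2.imread("pics/t0.png")[:,:,::-1]; b=cv2.imread("pics/s0.png")[:,:,::-1]
A=cv2.resize(a[180:240,280:360],None,fx=5,fy=5,interpolation=2);B=cv2.resize(b[125:197,248:308],None,fx=5,fy=4.1667,interpolation=2)
cv2.imwrite("pics/box.png",np.hstack([A,B])[:,:,::-1])
for n,i,(x0,y0,x1,y1) in(("top",a,(285,215,330,240)),("side",b,(278,160,308,195))):
    c=i[y0:y1,x0:x1].astype(int);m=(c[...,0]>90)&(c[...,1]<70)&(c[...,2]<70);v,u=np.nonzero(m)
    if len(u):print(n,len(u),u.mean()+x0,v.mean()+y0,ray(n,u.mean()+x0,v.mean()+y0,.045))
E
```

```text
top 20 297.9 225.55 [ 0.50083083 -0.22607161  0.045     ]
side 18 289.0 177.66666666666666 [ 0.49796252 -0.23086766  0.045     ]
```

View pics/box.png

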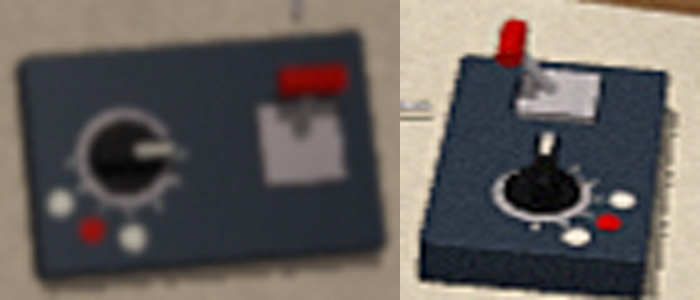

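>>> {"name": "drive_tool", "arguments": {"moves": [[[0.5, -1, 0, 0, 0, 0], [0.7, -1, 0, 0, 0, 0], [0.7, -1, 0, 0, 0, 0], [0.7, -1, 0, 0, 0, 0], [0.7, -1, 0, 0, 0, 0]]], "claw": 1}}

```text
clock: 2.32
tool_pos: [0.2451, 0.4563, 0.2533]
tool_rot: [0.117, 0.993, 0.0, 0.0]
ft_force: [2.2, 1.0, 0.8]
width: 0.301
grip_force: 0.0
```

>>> {"name": "drive_tool", "arguments": {"moves": [[[0.7, -1, 0, 0, 0, 0], [0.7, -1, 0, 0, 0, 0], [0.7, -1, 0, 0, 0, 0], [0.7, -1, 0, 0, 0, 0], [0.7, -1, 0, 0, 0, 0]]]}}

```text
clock: 2.73
tool_pos: [0.3501, 0.3063, 0.2535]
tool_rot: [0.117, 0.993, 0.0, 0.0]
ft_force: [0.8, 1.1, 0.0]
width: -0.003
grip_force: 0.0
```

>>> {"name": "drive_tool", "arguments": {"moves": [[[0.6, -1, 0, 0, 0, 0], [0.6, -1, 0, 0, 0, 0], [0.6, -1, 0, 0, 0, 0], [0.6, -1, 0, 0, 0, 0], [0.6, -1, 0, 0, 0, 0]]]}}

```text
clock: 3.15
tool_pos: [0.44, 0.1562, 0.2535]
tool_rot: [0.117, 0.993, 0.0, 0.0]
ft_force: [1.1, 0.1, 0.8]
width: 0.002
grip_force: 0.0
```

>>> {"name": "drive_tool", "arguments": {"moves": [[[0.6, -1, 0, 0, 0, 0], [0.6, -1, 0, 0, 0, 0], [0.6, -1, 0, 0, 0, 0], [0.6, -1, 0, 0, 0, 0], [0.6, -1, 0, 0, 0, 0]]]}}

```text
clock: 3.57
tool_pos: [0.5301, 0.0063, 0.2535]
tool_rot: [0.117, 0.993, 0.0, 0.0]
ft_force: [1.1, 0.0, 0.0]
width: -0.001
grip_force: 0.0
```

>>> {"name": "drive_tool", "arguments": {"moves": [[[0.6, -1, 0, 0, 0, 0], [0.6, -1, 0, 0, 0, 0], [0.6, -1, 0, 0, 0, 0], [0.6, -1, 0, 0, 0, 0], [0.3, -1, 0, 0, 0, 0]]]}}

```text
clock: 3.98
tool_pos: [0.6118, -0.1434, 0.253]
tool_rot: [0.117, 0.993, -0.0, 0.0]
ft_force: [0.7, 0.5, 1.2]
width: -0.001
grip_force: 0.0
```

>>> {"name": "drive_tool", "arguments": {"moves": [[[0, -1, 0, 0, 0, 0], [0, -1, 0, 0, 0, 0], [0, -1, 0, 0, 0, 0], [0, -1, 0, 0, 0, 0], [0, -1, 0, 0, 0, 0]]]}}

```text
clock: 4.4
tool_pos: [0.6103, -0.2935, 0.2532]
tool_rot: [0.117, 0.993, 0.0, 0.0]
ft_force: [0.8, 0.5, -0.4]
width: -0.002
grip_force: 0.0
```

>>> {"name": "drive_tool", "arguments": {"moves": [[[0.4, -1, -0.2, 0, 0, 0], [0.7, -1, -1, 0, 0, 0], [0, -0.05, -1, 0, 0, 0], [0, 0, -1, 0, 0, 0], [0, 0, -1, 0, 0, 0]]]}}

```text
clock: 4.82
tool_pos: [0.6407, -0.3506, 0.1291]
tool_rot: [0.117, 0.993, -0.0, -0.0]
ft_force: [0.3, 1.1, 0.1]
width: 0.0
grip_force: 0.0
```

>>> {"name": "drive_tool", "arguments": {"moves": [[[0, 0, -1, 0, 0, 0], [0, 0, 0, 0, 0, 0], [-0.4, 0, 0, 0, 0, 0], [-0.4, 0, 0, 0, 0, 0], [-0.4, 0, 0, 0, 0, 0]]]}}

```text
clock: 5.23
tool_pos: [0.6051, -0.3504, 0.1026]
tool_rot: [0.117, 0.993, -0.0, 0.001]
ft_force: [2.1, -1.4, 1.7]
width: 0.004
grip_force: 0.8
```

>>> {"name": "drive_tool", "arguments": {"moves": [[[-0.4, 0, 0, 0, 0, 0], [-0.4, 0, 0, 0, 0, 0], [-0.4, 0, 0, 0, 0, 0], [-0.4, 0, 0, 0, 0, 0], [0, 0, 0, 0, 0, 0]]]}}

```text
clock: 5.65
tool_pos: [0.5555, -0.351, 0.1028]
tool_rot: [0.118, 0.993, -0.0, 0.0]
ft_force: [0.2, -0.2, -0.8]
width: 0.001
grip_force: 0.0
```

Run:
```python
from h import *
snap("side","s1");find("side",["switch_bar","dial_tip"])
```

```text
side switch_bar [(0.43, [0.522, -0.36, 0.103])]
side dial_tip [(0.47, [0.552, -0.274, 0.084])]
```

>>> {"name": "drive_tool", "arguments": {"moves": [[[0, 0, 1, 0, 0, 0], [0, 0, 1, 0, 0, 0], [0, 0, 1, 0, 0, 0], [0, 1, 0, 0, 0, -0.0355], [0, 1, 0, 0, 0, -0.0355]]]}}

```text
clock: 6.22
tool_pos: [0.5578, -0.2912, 0.1932]
tool_rot: [0.23, 0.973, -0.001, 0.002]
ft_force: [1.1, 1.6, -0.9]
width: 0.0
grip_force: 0.0
```

>>> {"name": "drive_tool", "arguments": {"moves": [[[0, 1, 0, 0, 0, -0.0355], [0, 1, 0, 0, 0, -0.0355], [0, 1, 0, 0, 0, -0.0355], [0.2, 1, 0, 0, 0, -0.0355], [0.2, 1, 0, 0, 0, -0.0355]]]}}

```text
clock: 6.63
tool_pos: [0.5697, -0.1382, 0.1916]
tool_rot: [0.488, 0.873, 0.0, 0.0]
ft_force: [0.9, 0.5, -0.3]
width: -0.004
grip_force: 0.0
```

>>> {"name": "drive_tool", "arguments": {"moves": [[[0.2, 1, 0, 0, 0, -0.0355], [0.2, 1, 0, 0, 0, -0.0355], [0.2, 1, 0, 0, 0, -0.0355], [0.2, 1, 0, 0, 0, -0.0355], [0.2, 1, 0, 0, 0, -0.0355]]], "claw": 0.1, "force": 20}}

```text
clock: 7.05
tool_pos: [0.5998, 0.0123, 0.1915]
tool_rot: [0.709, 0.705, 0.0, 0.0]
ft_force: [0.8, 0.0, -1.0]
width: 0.451
grip_force: 0.0
```

>>> {"name": "drive_tool", "arguments": {"moves": [[[0.2, 1, 0, 0, 0, -0.0355], [0.2, 1, 0, 0, 0, -0.0355], [0.2, 1, 0, 0, 0, -0.0355], [0.2, 1, 0, 0, 0, -0.0355], [0.2, 1, 0, 0, 0, -0.0355]]]}}

```text
clock: 7.47
tool_pos: [0.6294, 0.1626, 0.1913]
tool_rot: [0.876, 0.482, 0.0, -0.0]
ft_force: [1.4, 0.2, -0.4]
width: 0.453
grip_force: 0.0
```

>>> {"name": "drive_tool", "arguments": {"moves": [[[0.2, 1, 0, 0, 0, -0.0355], [0.2, 1, 0, 0, 0, -0.0355], [0, 1, 0, 0, 0, -0.0355], [0, 0, 0, 0, 0, -0.0355], [0, 0, 0, 0, 0, 0]]]}}

```text
clock: 7.88
tool_pos: [0.6407, 0.2532, 0.1904]
tool_rot: [0.961, 0.278, -0.0, 0.0]
ft_force: [-0.4, -1.0, -0.2]
width: 0.449
grip_force: 0.0
```

Run:
```python
from h import *
st(); im=snap("top","t1");snap("side","s2")
find("side",["switch_bar","gold_post","stand_axis","front_mark"]);find("side",["tin0"],k=4)
print(ray("top",165,258,.03))
```

```text
{'clock': 7.883, 'tool_pos': [0.641, 0.253, 0.19], 'tool_rot': [0.961, 0.278, -0.0, 0.0], 'joint_pos': [-1.016, 0.8, 0.972, 1.517, -0.689, 1.196, -0.934], 'ft_force': [-0.431, -1.023, -0.168], 'width': 0.449, 'grip_force': 0.0}
side switch_bar []
side gold_post [(0.58, [0.637, 0.256, 0.065])]
side stand_axis [(0.61, [0.538, 0.19, 0.033])]
side front_mark [(0.81, [0.422, 0.187, 0.033])]
side tin0 [(0.75, [0.424, -0.032, -0.004]), (0.57, [0.607, -0.025, -0.003]), (0.51, [0.519, -0.028, 0.001])]
[0.39475908 0.18204827 0.03      ]
```

>>> {"name": "drive_tool", "arguments": {"moves": [[[-0.2, 0, -1, 0, 0, 0], [0, 0, -1, 0, 0, 0], [0, 0, -1, 0, 0, 0], [0, 0, -0.7, 0, 0, 0], [0, 0, -0.43, 0, 0, 0]]]}}

```text
clock: 8.65
tool_pos: [0.6341, 0.2494, 0.0646]
tool_rot: [0.96, 0.279, -0.001, -0.0]
ft_force: [0.2, -0.5, 0.3]
width: 0.447
grip_force: 0.0
```

>>> {"name": "drive_tool", "arguments": {"moves": [[[0, 0, 0, 0, 0, 0], [0, 0, 0, 0, 0, 0], [0, 0, 0, 0, 0, 0], [0, 0, 0, 0, 0, 0], [0, 0, 0, 0, 0, 0]]], "claw": 1}}

```text
clock: 9.07
tool_pos: [0.6353, 0.2499, 0.0681]
tool_rot: [0.96, 0.279, 0.001, -0.0]
ft_force: [-1.3, -2.0, -0.1]
width: 0.127
grip_force: 21.8
```

Run:
```python
from h import *
st()
c=np.array([.538,.190]);R=.115
a=np.radians(33.2+149*np.arange(26)/25)
p=c+R*np.c_[np.cos(a),np.sin(a)]
print(np.round(np.diff(p,axis=0)/.03,2).tolist(),149/25/180)
```

```text
{'clock': 9.067, 'tool_pos': [0.635, 0.25, 0.068], 'tool_rot': [0.96, 0.279, 0.001, -0.0], 'joint_pos': [-0.971, 0.918, 0.868, 1.6, -0.798, 1.01, -0.857], 'ft_force': [-1.284, -1.999, -0.068], 'width': 0.127, 'grip_force': 21.804}
[[-0.24, 0.32], [-0.27, 0.3], [-0.3, 0.27], [-0.32, 0.23], [-0.35, 0.2], [-0.36, 0.16], [-0.38, 0.12], [-0.39, 0.08], [-0.4, 0.04], [-0.4, 0.0], [-0.4, -0.04], [-0.39, -0.08], [-0.38, -0.12], [-0.37, -0.16], [-0.35, -0.2], [-0.32, -0.23], [-0.3, -0.26], [-0.27, -0.29], [-0.24, -0.32], [-0.2, -0.34], [-0.17, -0.36], [-0.13, -0.38], [-0.09, -0.39], [-0.05, -0.4], [-0.01, -0.4]] 0.03311111111111111
```

>>> {"name": "drive_tool", "arguments": {"moves": [[[-0.24, 0.32, 0, 0, 0, 0.0333], [-0.27, 0.3, 0, 0, 0, 0.0333], [-0.3, 0.27, 0, 0, 0, 0.0333], [-0.32, 0.23, 0, 0, 0, 0.0333], [-0.35, 0.2, 0, 0, 0, 0.0333]]]}}

```text
clock: 9.48
tool_pos: [0.591, 0.2904, 0.0681]
tool_rot: [0.854, 0.52, 0.001, 0.0]
ft_force: [2.2, -1.7, -1.5]
width: 0.129
grip_force: 21.7
```

>>> {"name": "drive_tool", "arguments": {"moves": [[[-0.36, 0.16, 0, 0, 0, 0.0333], [-0.38, 0.12, 0, 0, 0, 0.0333], [-0.39, 0.08, 0, 0, 0, 0.0333], [-0.4, 0.04, 0, 0, 0, 0.0333], [-0.4, 0, 0, 0, 0, 0.0333]]]}}

```text
clock: 9.9
tool_pos: [0.5329, 0.3021, 0.0681]
tool_rot: [0.691, 0.723, 0.001, 0.001]
ft_force: [3.5, -3.0, -2.3]
width: 0.127
grip_force: 21.7
```

>>> {"name": "drive_tool", "arguments": {"moves": [[[-0.4, -0.04, 0, 0, 0, 0.0333], [-0.39, -0.08, 0, 0, 0, 0.0333], [-0.38, -0.12, 0, 0, 0, 0.0333], [-0.37, -0.16, 0, 0, 0, 0.0333], [-0.35, -0.2, 0, 0, 0, 0.0333]]]}}

```text
clock: 10.32
tool_pos: [0.477, 0.2824, 0.0681]
tool_rot: [0.481, 0.877, 0.001, 0.002]
ft_force: [10.8, -11.3, -5.5]
width: 0.125
grip_force: 21.5
```

Run:
```python
from h import *
st()
```

```text
{'clock': 10.317, 'tool_pos': [0.477, 0.282, 0.068], 'tool_rot': [0.481, 0.877, 0.001, 0.002], 'joint_pos': [-1.014, 0.606, 0.542, 1.938, -0.459, 0.719, 0.369], 'ft_force': [10.783, -11.321, -5.494], 'width': 0.125, 'grip_force': 21.486}
```

>>> {"name": "drive_tool", "arguments": {"moves": [[[-0.3, -0.25, 0, 0, 0, 0.0333], [-0.3, -0.26, 0, 0, 0, 0.0333], [-0.27, -0.29, 0, 0, 0, 0.0333], [-0.24, -0.32, 0, 0, 0, 0.0333], [-0.2, -0.34, 0, 0, 0, 0.0333]]]}}

```text
clock: 10.73
tool_pos: [0.4394, 0.2384, 0.0683]
tool_rot: [0.238, 0.971, 0.001, 0.003]
ft_force: [23.1, -8.9, -13.4]
width: 0.127
grip_force: 20.5
```

>>> {"name": "drive_tool", "arguments": {"moves": [[[-0.15, -0.36, 0, 0, 0, 0.0333], [-0.1, -0.38, 0, 0, 0, 0.0333], [-0.07, -0.39, 0, 0, 0, 0.0333], [-0.03, -0.3, 0, 0, 0, 0.0333], [0, 0, 0, 0, 0, 0]]]}}

```text
clock: 11.15
tool_pos: [0.4287, 0.1951, 0.0684]
tool_rot: [0.031, 1.0, 0.001, 0.003]
ft_force: [11.3, -1.7, -5.4]
width: 0.125
grip_force: 21.1
```

Run:
```python
from h import *
st(); snap("top","t2"); find("top",["gold_post","front_mark","stand_axis"]);snap("side","s3");find("side",["gold_post","front_mark","stand_axis"])
```

```text
{'clock': 11.15, 'tool_pos': [0.429, 0.195, 0.068], 'tool_rot': [0.031, 1.0, 0.001, 0.003], 'joint_pos': [-0.762, 0.447, 0.318, 2.135, -0.243, 0.587, 1.238], 'ft_force': [11.287, -1.695, -5.407], 'width': 0.125, 'grip_force': 21.093}
top gold_post [(0.6, [0.425, 0.203, 0.061])]
top front_mark [(0.72, [0.428, 0.188, 0.034])]
top stand_axis [(0.63, [0.54, 0.192, 0.033])]
side gold_post [(0.88, [0.425, 0.2, 0.062])]
side front_mark [(0.84, [0.424, 0.186, 0.032])]
side stand_axis [(0.8, [0.54, 0.192, 0.033])]
```

>>> {"name": "drive_tool", "arguments": {"moves": [[[0.05, -0.17, 0, 0, 0, 0.01], [0, -0.17, 0, 0, 0, 0.01], [0, 0, 0, 0, 0, 0], [0, 0, 0, 0, 0, 0], [0, 0, 0, 0, 0, 0]]]}}

```text
clock: 11.97
tool_pos: [0.4289, 0.1869, 0.0683]
tool_rot: [0.002, 1.0, 0.001, 0.001]
ft_force: [-0.4, 0.2, 7.1]
width: 0.125
grip_force: 22.2
```

>>> {"name": "drive_tool", "arguments": {"moves": [[[0, 0, 0, 0, 0, 0], [0, 0, 0, 0, 0, 0], [0, 0, 0, 0, 0, 0], [0, 0, 0.5, 0, 0, 0], [0, 0, 0.7, 0, 0, 0]]], "claw": 0.1}}

```text
clock: 12.38
tool_pos: [0.4268, 0.1861, 0.1024]
tool_rot: [0.002, 1.0, -0.001, -0.001]
ft_force: [-0.4, -1.8, -0.6]
width: 0.452
grip_force: 0.0
```

>>> {"name": "drive_tool", "arguments": {"moves": [[[0, 0, 1, 0, 0, 0], [0, 0, 1, 0, 0, 0], [0, -0.5, 1, 0, 0, 0], [0, -1, 0.5, 0, 0, 0], [0, -1, 0, 0, 0, 0]]]}}

```text
clock: 12.8
tool_pos: [0.4288, 0.1116, 0.2111]
tool_rot: [0.001, 1.0, 0.001, 0.002]
ft_force: [1.3, -0.0, 0.3]
width: 0.449
grip_force: 0.0
```

Run:
```python
from h import *
st(); a=snap("top","t3"); find("top",["gold_post","front_mark","stand_axis"]);b=snap("side","s4");find("side",["gold_post","front_mark","stand_axis"]);find("side",["tin0"],k=4);find("top",["tin0"],k=4)
A=cv2.resize(a[140:270,105:255],None,fx=2.6,fy=2.6);B=cv2.resize(b[215:345,180:320],None,fx=2.6,fy=2.6)
cv2.imwrite("pics/tt.png",np.hstack([A,B])[:,:,::-1])
```

```text
{'clock': 12.8, 'tool_pos': [0.429, 0.112, 0.211], 'tool_rot': [0.001, 1.0, 0.001, 0.002], 'joint_pos': [-0.723, 0.145, 0.435, 2.105, -0.079, 0.901, 1.326], 'ft_force': [1.276, -0.049, 0.327], 'width': 0.449, 'grip_force': 0.0}
top gold_post []
top front_mark []
top stand_axis [(0.66, [0.539, 0.192, 0.034])]
side gold_post [(0.84, [0.424, 0.19, 0.063])]
side front_mark [(0.83, [0.424, 0.189, 0.033])]
side stand_axis [(0.61, [0.533, 0.19, 0.032])]
side tin0 [(0.58, [0.519, -0.031, -0.002]), (0.51, [0.606, -0.022, -0.005]), (0.42, [0.424, -0.033, -0.006])]
top tin0 [(0.59, [0.606, -0.019, -0.002]), (0.57, [0.523, -0.032, 0.003]), (0.43, [0.432, -0.034, -0.001])]
```

View pics/tt.png

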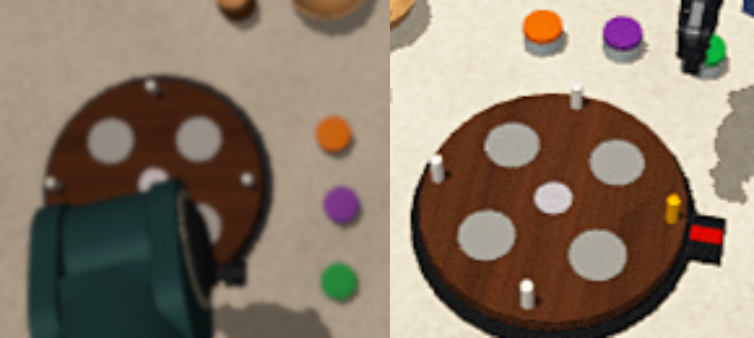

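>>> {"name": "drive_tool", "arguments": {"moves": [[[0, -1, 0, 0, 0, 0], [0, -1, 0, 0, 0, 0], [0, -1, -0.3, 0, 0, 0], [-0.06, -1, -0.7, 0, 0, 0], [0, -0.83, -1, 0, 0, 0]]], "claw": -0.7}}

```text
clock: 13.72
tool_pos: [0.4266, -0.0347, 0.1487]
tool_rot: [0.001, 1.0, 0.0, 0.002]
ft_force: [2.3, 1.6, 0.5]
width: 0.849
grip_force: 0.0
```

>>> {"name": "drive_tool", "arguments": {"moves": [[[0, 0, -1, 0, 0, 0], [0, 0, -1, 0, 0, 0], [0, 0, -1, 0, 0, 0], [0, 0, -0.7, 0, 0, 0], [0, 0, -0.47, 0, 0, 0]]]}}

```text
clock: 14.13
tool_pos: [0.4248, -0.0331, 0.0205]
tool_rot: [0.001, 1.0, -0.0, -0.001]
ft_force: [0.4, -0.0, 0.7]
width: 0.849
grip_force: 0.0
```

>>> {"name": "drive_tool", "arguments": {"moves": [[[0, 0, 0, 0, 0, 0], [0, 0, 0, 0, 0, 0], [0, 0, 0, 0, 0, 0], [0, 0, 0, 0, 0, 0], [0, 0, 0, 0, 0, 0]]], "claw": 1, "force": 25}}

```text
clock: 14.55
tool_pos: [0.4263, -0.033, 0.0237]
tool_rot: [0.001, 1.0, 0.0, 0.001]
ft_force: [0.1, 0.5, -1.2]
width: 0.506
grip_force: 25.6
```

>>> {"name": "drive_tool", "arguments": {"moves": [[[0, 0, 0.5, 0, 0, 0], [0, 0, 1, 0, 0, 0], [0, 0.3, 1, 0, 0, 0], [0.3, 0.7, 0.8, 0, 0, 0], [0.4, 0.9, 0, 0, 0, 0]]]}}

```text
clock: 14.97
tool_pos: [0.4484, 0.0235, 0.1264]
tool_rot: [0.003, 1.0, 0.001, 0.003]
ft_force: [2.2, 1.0, -0.6]
width: 0.504
grip_force: 26.0
```

>>> {"name": "drive_tool", "arguments": {"moves": [[[0.4, 0.9, 0, 0, 0, 0], [0.4, 0.9, 0, 0, 0, 0], [0.3, 0.9, 0, 0, 0, 0], [0.2, 0.7, 0, 0, 0, 0], [0, 0.37, 0, 0, 0, 0]]]}}

```text
clock: 15.38
tool_pos: [0.4866, 0.1398, 0.1225]
tool_rot: [0.0, 1.0, 0.0, 0.001]
ft_force: [-0.9, -0.1, -1.0]
width: 0.505
grip_force: 26.0
```

>>> {"name": "drive_tool", "arguments": {"moves": [[[0, 0, -0.6, 0, 0, 0], [0, 0, -0.6, 0, 0, 0], [0, 0, -0.4, 0, 0, 0], [0, 0, 0, 0, 0, 0], [0, 0, 0, 0, 0, 0]]]}}

```text
clock: 15.8
tool_pos: [0.4856, 0.1363, 0.074]
tool_rot: [0.002, 1.0, -0.0, -0.0]
ft_force: [0.5, 0.4, -1.2]
width: 0.507
grip_force: 26.0
```

Run:
```python
from h import *
st(); b=snap("side","s5");find("side",["gold_post","front_mark","stand_axis","pad0"]);find("side",["tin0"],k=4)
```

```text
{'clock': 15.8, 'tool_pos': [0.486, 0.136, 0.074], 'tool_rot': [0.002, 1.0, -0.0, -0.0], 'joint_pos': [-0.681, 0.499, 0.422, 2.053, -0.327, 0.654, 1.525], 'ft_force': [0.473, 0.387, -1.187], 'width': 0.507, 'grip_force': 25.967}
side gold_post [(0.77, [0.425, 0.191, 0.06])]
side front_mark [(0.6, [0.421, 0.187, 0.032])]
side stand_axis [(0.75, [0.535, 0.189, 0.033])]
side pad0 [(0.84, [0.491, 0.136, 0.034])]
side tin0 [(0.67, [0.367, -0.13, -0.0]), (0.51, [0.486, 0.137, 0.046]), (0.51, [0.607, -0.023, -0.005])]
```

>>> {"name": "drive_tool", "arguments": {"moves": [[[0.07, 0, -0.3, 0, 0, 0], [0, 0, -0.25, 0, 0, 0], [0, 0, 0, 0, 0, 0], [0, 0, 0, 0, 0, 0], [0, 0, 0, 0, 0, 0]]]}}

```text
clock: 16.52
tool_pos: [0.4878, 0.1366, 0.0572]
tool_rot: [0.002, 1.0, -0.0, -0.0]
ft_force: [-0.6, -1.0, -0.1]
width: 0.506
grip_force: 26.0
```

>>> {"name": "drive_tool", "arguments": {"moves": [[[0, 0, 0, 0, 0, 0], [0, 0, 0, 0, 0, 0], [0, 0, 0, 0, 0, 0], [0, 0, 0.5, 0, 0, 0], [0, 0, 1, 0, 0, 0]]], "claw": -0.4}}

```text
clock: 16.93
tool_pos: [0.4864, 0.1363, 0.1008]
tool_rot: [0.002, 1.0, -0.001, -0.002]
ft_force: [-0.2, 0.9, -0.1]
width: 0.698
grip_force: 0.0
```

>>> {"name": "drive_tool", "arguments": {"moves": [[[0, 0, 1, 0, 0, 0], [0, -0.8, 0.5, 0, 0, 0], [0, -1, 0, 0, 0, 0], [0, -1, 0, 0, 0, 0], [0.1, -1, 0, 0, 0, 0]]]}}

```text
clock: 17.35
tool_pos: [0.4905, 0.0219, 0.1479]
tool_rot: [0.001, 1.0, 0.0, 0.0]
ft_force: [0.5, 0.2, -0.5]
width: 0.699
grip_force: 0.0
```

Run:
```python
from h import *
st(); b=snap("side","s6");find("side",["gold_post","pad0"],k=3);find("side",["tin0"],k=5)
snap("top","t6");find("top",["tin0"],k=5)
```

```text
{'clock': 17.35, 'tool_pos': [0.491, 0.022, 0.148], 'tool_rot': [0.001, 1.0, 0.0, 0.0], 'joint_pos': [-0.55, 0.355, 0.526, 2.05, -0.248, 0.795, 1.692], 'ft_force': [0.466, 0.196, -0.478], 'width': 0.699, 'grip_force': 0.0}
side gold_post [(0.87, [0.425, 0.189, 0.063]), (0.44, [0.404, -0.461, 0.002]), (0.18, [0.593, 0.244, 0.032])]
side pad0 [(0.9, [0.485, 0.244, 0.032]), (0.79, [0.491, 0.134, 0.032]), (0.74, [0.592, 0.144, 0.032])]
side tin0 [(0.74, [0.607, -0.024, -0.005]), (0.51, [0.486, 0.136, 0.025]), (0.5, [0.519, -0.031, 0.002])]
top tin0 [(0.61, [0.609, -0.02, -0.002]), (0.57, [0.521, -0.032, 0.003])]
```

View pics/s6.png

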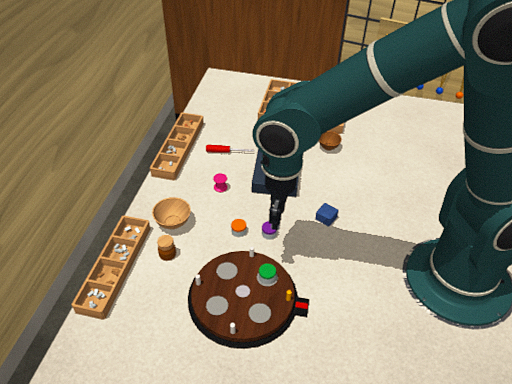

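>>> {"name": "drive_tool", "arguments": {"moves": [[[0.5, -1, 0, 0, 0, 0], [0.48, -0.77, -0.3, 0, 0, 0], [0, 0, -1, 0, 0, 0], [0, 0, -1, 0, 0, 0], [0, 0, -1, 0, 0, 0]]], "claw": -0.7}}

```text
clock: 18.07
tool_pos: [0.5205, -0.0293, 0.0471]
tool_rot: [0.001, 1.0, 0.0, 0.0]
ft_force: [1.3, 0.3, -0.0]
width: 0.851
grip_force: 0.0
```

>>> {"name": "drive_tool", "arguments": {"moves": [[[0, 0, -0.6, 0, 0, 0], [0, 0, -0.2, 0, 0, 0], [0, 0, 0, 0, 0, 0], [0, 0, 0, 0, 0, 0], [0, 0, 0, 0, 0, 0]]]}}

```text
clock: 18.48
tool_pos: [0.5211, -0.0299, 0.0256]
tool_rot: [0.001, 1.0, 0.0, 0.001]
ft_force: [-0.1, 0.1, 0.1]
width: 0.853
grip_force: 0.0
```

>>> {"name": "drive_tool", "arguments": {"moves": [[[0, 0, 0, 0, 0, 0], [0, 0, 0, 0, 0, 0], [0, 0, 0, 0, 0, 0], [0, 0, 0, 0, 0, 0], [0, 0, 0, 0, 0, 0]]], "claw": 1}}

```text
clock: 18.9
tool_pos: [0.5208, -0.0302, 0.0253]
tool_rot: [0.002, 1.0, 0.0, 0.001]
ft_force: [-2.1, 0.7, 13.4]
width: 0.504
grip_force: 23.7
```

>>> {"name": "drive_tool", "arguments": {"moves": [[[0, 0, 0.5, 0, 0, 0], [0, 0, 1, 0, 0, 0], [0, 0, 1, 0, 0, 0], [0, 0.5, 1, 0, 0, 0], [-0.1, 0.8, 0.5, 0, 0, 0]]]}}

```text
clock: 19.32
tool_pos: [0.5185, 0.007, 0.1479]
tool_rot: [0.004, 1.0, -0.0, 0.002]
ft_force: [1.0, 0.4, -0.7]
width: 0.506
grip_force: 26.5
```

>>> {"name": "drive_tool", "arguments": {"moves": [[[-0.1, 1, 0, 0, 0, 0], [-0.15, 1, 0, 0, 0, 0], [-0.15, 1, 0, 0, 0, 0], [-0.15, 1, 0, 0, 0, 0], [-0.15, 1, 0, 0, 0, 0]]]}}

```text
clock: 19.73
tool_pos: [0.4958, 0.1602, 0.1448]
tool_rot: [0.002, 1.0, 0.0, 0.0]
ft_force: [0.3, -0.0, -1.7]
width: 0.502
grip_force: 26.5
```

>>> {"name": "drive_tool", "arguments": {"moves": [[[-0.15, 1, 0, 0, 0, 0], [-0.15, 0.9, 0, 0, 0, 0], [-0.07, 0.7, 0, 0, 0, 0], [0, 0.2, -0.5, 0, 0, 0], [0, 0, -0.8, 0, 0, 0]]]}}

```text
clock: 20.15
tool_pos: [0.4857, 0.2459, 0.1068]
tool_rot: [-0.0, 1.0, 0.002, 0.002]
ft_force: [0.8, 0.8, -1.4]
width: 0.51
grip_force: 26.6
```

>>> {"name": "drive_tool", "arguments": {"moves": [[[0, 0, -0.8, 0, 0, 0], [0, 0, -0.2, 0, 0, 0], [0, 0, 0, 0, 0, 0], [0, 0, 0, 0, 0, 0], [0, 0, 0, 0, 0, 0]]]}}

```text
clock: 20.57
tool_pos: [0.4859, 0.2429, 0.0767]
tool_rot: [0.002, 1.0, 0.0, 0.001]
ft_force: [-0.3, 0.1, -0.8]
width: 0.502
grip_force: 26.6
```

Run:
```python
from h import *
st(); b=snap("side","s7");find("side",["tin0"],k=5)
```

```text
{'clock': 20.567, 'tool_pos': [0.486, 0.243, 0.077], 'tool_rot': [0.002, 1.0, 0.0, 0.001], 'joint_pos': [-0.855, 0.547, 0.421, 1.959, -0.336, 0.701, 1.338], 'ft_force': [-0.299, 0.144, -0.839], 'width': 0.502, 'grip_force': 26.59}
side tin0 [(0.66, [0.486, 0.248, 0.051]), (0.56, [0.604, -0.024, -0.003]), (0.34, [0.485, 0.138, 0.031]), (0.25, [0.547, -0.277, 0.082])]
```

>>> {"name": "drive_tool", "arguments": {"moves": [[[0, 0, -0.35, 0, 0, 0], [0, 0, -0.27, 0, 0, 0], [0, 0, 0, 0, 0, 0], [0, 0, 0, 0, 0, 0], [0, 0, 0, 0, 0, 0]]]}}

```text
clock: 21.08
tool_pos: [0.4849, 0.2425, 0.0562]
tool_rot: [0.002, 1.0, -0.0, -0.0]
ft_force: [0.7, -0.2, -1.8]
width: 0.507
grip_force: 28.1
```

>>> {"name": "drive_tool", "arguments": {"moves": [[[0, 0, 0, 0, 0, 0], [0, 0, 0, 0, 0, 0], [0, 0, 0, 0, 0, 0], [0, 0, 0.5, 0, 0, 0], [0, 0, 1, 0, 0, 0]]], "claw": -0.4}}

```text
clock: 21.5
tool_pos: [0.4838, 0.2419, 0.0999]
tool_rot: [0.002, 1.0, -0.001, -0.002]
ft_force: [0.3, 0.8, -1.1]
width: 0.705
grip_force: 0.0
```

>>> {"name": "drive_tool", "arguments": {"moves": [[[0, 0, 1, 0, 0, 0], [0.3, -0.8, 0.5, 0, 0, 0], [0.4, -1, 0, 0, 0, 0], [0.4, -1, 0, 0, 0, 0], [0.4, -1, 0, 0, 0, 0]]]}}

```text
clock: 21.92
tool_pos: [0.5306, 0.1277, 0.1473]
tool_rot: [0.001, 1.0, 0.0, 0.0]
ft_force: [0.3, 0.4, -0.5]
width: 0.702
grip_force: 0.0
```

>>> {"name": "drive_tool", "arguments": {"moves": [[[0.4, -1, 0, 0, 0, 0], [0.4, -1, 0, 0, 0, 0], [0.4, -1, 0, 0, 0, 0], [0.4, -1, 0, 0, 0, 0], [0.4, -0.5, 0, 0, 0, 0]]], "claw": -0.7}}

```text
clock: 22.33
tool_pos: [0.5905, -0.0105, 0.1471]
tool_rot: [0.003, 1.0, -0.001, 0.0]
ft_force: [0.3, 0.4, -0.4]
width: 0.852
grip_force: 0.0
```

Run:
```python
from h import *
st(); b=snap("side","s8");find("side",["tin0"],k=5);find("side",["gold_post"]);snap("top","t8");find("top",["tin0"],k=5)
```

```text
{'clock': 22.333, 'tool_pos': [0.59, -0.01, 0.147], 'tool_rot': [0.003, 1.0, -0.001, 0.0], 'joint_pos': [-0.424, 0.524, 0.512, 1.807, -0.319, 0.892, 1.797], 'ft_force': [0.325, 0.433, -0.41], 'width': 0.852, 'grip_force': 0.0}
side tin0 [(0.84, [0.483, 0.246, 0.03]), (0.8, [0.606, -0.024, -0.004]), (0.72, [0.486, 0.136, 0.03])]
side gold_post [(0.87, [0.425, 0.189, 0.064])]
top tin0 [(0.63, [0.484, 0.244, 0.035]), (0.47, [0.727, -0.352, -0.0])]
```

>>> {"name": "drive_tool", "arguments": {"moves": [[[0.5, -0.42, 0, 0, 0, 0], [0, 0, -1, 0, 0, 0], [0, 0, -1, 0, 0, 0], [0, 0, -1, 0, 0, 0], [0, 0, -0.8, 0, 0, 0]]]}}

```text
clock: 23.0
tool_pos: [0.6043, -0.0173, 0.0308]
tool_rot: [0.001, 1.0, 0.0, -0.001]
ft_force: [0.1, -0.7, -0.2]
width: 0.85
grip_force: 0.0
```

>>> {"name": "drive_tool", "arguments": {"moves": [[[0, 0, -0.22, 0, 0, 0], [0, 0, 0, 0, 0, 0], [0, 0, 0, 0, 0, 0], [0, 0, 0, 0, 0, 0], [0, 0, 0, 0, 0, 0]]]}}

```text
clock: 23.42
tool_pos: [0.606, -0.0186, 0.0278]
tool_rot: [0.001, 1.0, 0.0, 0.001]
ft_force: [0.2, -0.0, -0.2]
width: 0.85
grip_force: 0.0
```

>>> {"name": "drive_tool", "arguments": {"moves": [[[0, 0, 0, 0, 0, 0], [0, 0, 0, 0, 0, 0], [0, 0, 0, 0, 0, 0], [0, 0, 0, 0, 0, 0], [0, 0, 0, 0, 0, 0]]], "claw": 1}}

```text
clock: 23.83
tool_pos: [0.6055, -0.019, 0.027]
tool_rot: [0.002, 1.0, 0.0, 0.0]
ft_force: [-2.2, 0.6, 9.6]
width: 0.505
grip_force: 24.1
```

>>> {"name": "drive_tool", "arguments": {"moves": [[[0, 0, 0.5, 0, 0, 0], [0, 0, 1, 0, 0, 0], [0, 0, 1, 0, 0, 0], [0, 0.5, 1, 0, 0, 0], [-0.1, 0.8, 0, 0, 0, 0]]]}}

```text
clock: 24.25
tool_pos: [0.6048, 0.0176, 0.1378]
tool_rot: [0.004, 1.0, -0.0, 0.004]
ft_force: [2.2, -0.6, 0.0]
width: 0.508
grip_force: 26.6
```

>>> {"name": "drive_tool", "arguments": {"moves": [[[-0.1, 1, 0, 0, 0, 0], [-0.1, 1, 0, 0, 0, 0], [-0.1, 1, 0, 0, 0, 0], [-0.1, 0.8, 0, 0, 0, 0], [0, 0.37, 0, 0, 0, 0]]]}}

```text
clock: 24.67
tool_pos: [0.5893, 0.1493, 0.1319]
tool_rot: [-0.0, 1.0, 0.001, -0.0]
ft_force: [-0.2, 0.7, -1.8]
width: 0.509
grip_force: 26.6
```

>>> {"name": "drive_tool", "arguments": {"moves": [[[0, 0, -0.7, 0, 0, 0], [0, 0, -0.7, 0, 0, 0], [0, 0, -0.4, 0, 0, 0], [0, 0, 0, 0, 0, 0], [0, 0, 0, 0, 0, 0]]]}}

```text
clock: 25.08
tool_pos: [0.5903, 0.1446, 0.0775]
tool_rot: [0.002, 1.0, -0.0, -0.0]
ft_force: [-0.1, -0.5, -1.7]
width: 0.507
grip_force: 26.6
```

Run:
```python
from h import *
st(); b=snap("side","s9");find("side",["tin0"],k=5)
```

```text
{'clock': 25.083, 'tool_pos': [0.59, 0.145, 0.078], 'tool_rot': [0.002, 1.0, -0.0, -0.0], 'joint_pos': [-0.626, 0.645, 0.45, 1.793, -0.376, 0.79, 1.581], 'ft_force': [-0.126, -0.458, -1.74], 'width': 0.507, 'grip_force': 26.551}
side tin0 [(0.87, [0.487, 0.137, 0.03]), (0.83, [0.481, 0.245, 0.03]), (0.44, [0.591, 0.142, 0.044])]
```

>>> {"name": "drive_tool", "arguments": {"moves": [[[0.03, -0.1, -0.3, 0, 0, 0], [0, 0, -0.3, 0, 0, 0], [0, 0, 0, 0, 0, 0], [0, 0, 0, 0, 0, 0], [0, 0, 0, 0, 0, 0]]]}}

```text
clock: 25.6
tool_pos: [0.5909, 0.1421, 0.0587]
tool_rot: [0.002, 1.0, -0.0, -0.0]
ft_force: [-0.3, -0.5, -1.2]
width: 0.509
grip_force: 27.2
```

>>> {"name": "drive_tool", "arguments": {"moves": [[[0, 0, 0, 0, 0, 0], [0, 0, 0, 0, 0, 0], [0, 0, 0, 0, 0, 0], [0, 0, 0.5, 0, 0, 0], [0, 0, 1, 0, 0, 0]]], "claw": -0.4}}

```text
clock: 26.02
tool_pos: [0.5894, 0.1419, 0.102]
tool_rot: [0.002, 1.0, -0.001, -0.002]
ft_force: [0.0, 0.6, 0.1]
width: 0.697
grip_force: 0.0
```

>>> {"name": "drive_tool", "arguments": {"moves": [[[0, 0, 1, 0, 0, 0], [0, -0.8, 0.8, 0, 0, -0.036], [0, -1, 0.3, 0, 0, -0.036], [0, -1, 0, 0, 0, -0.036], [-0.1, -1, 0, 0, 0, -0.036]]]}}

```text
clock: 26.43
tool_pos: [0.5885, 0.0272, 0.1682]
tool_rot: [0.228, 0.974, 0.0, 0.001]
ft_force: [0.3, -0.1, -0.4]
width: 0.694
grip_force: 0.0
```

>>> {"name": "drive_tool", "arguments": {"moves": [[[-0.2, -1, 0, 0, 0, -0.036], [-0.2, -1, 0, 0, 0, -0.036], [-0.2, -1, 0, 0, 0, -0.036], [-0.2, -1, 0, 0, 0, -0.036], [-0.2, -1, 0, 0, 0, -0.036]]], "claw": 0}}

```text
clock: 26.85
tool_pos: [0.5577, -0.123, 0.1674]
tool_rot: [0.491, 0.871, 0.0, 0.0]
ft_force: [0.1, 0.3, 0.5]
width: 0.502
grip_force: 0.0
```

>>> {"name": "drive_tool", "arguments": {"moves": [[[-0.2, -1, 0, 0, 0, -0.036], [-0.2, -1, 0, 0, 0, -0.036], [-0.1, -1, 0, 0, 0, -0.036], [0, -0.8, 0, 0, 0, -0.035], [0, 0, 0, 0, 0, 0]]]}}

```text
clock: 27.27
tool_pos: [0.5419, -0.2407, 0.1676]
tool_rot: [0.675, 0.737, -0.001, 0.001]
ft_force: [-0.1, -0.2, -0.0]
width: 0.497
grip_force: 0.0
```

Run:
```python
from h import *
st(); b=snap("side","s10");find("side",["tin0"],k=5);find("side",["gold_post","front_mark","dial_grip","dial_tip","switch_bar"]);find("side",["pad0"],k=4)
```

```text
{'clock': 27.267, 'tool_pos': [0.542, -0.241, 0.168], 'tool_rot': [0.675, 0.737, -0.001, 0.001], 'joint_pos': [-0.283, 0.619, 0.895, 1.796, -0.564, 1.004, 0.925], 'ft_force': [-0.09, -0.213, -0.045], 'width': 0.497, 'grip_force': 0.0}
side tin0 [(0.81, [0.483, 0.247, 0.033]), (0.53, [0.59, 0.142, 0.024]), (0.52, [0.485, 0.136, 0.027])]
side gold_post [(0.57, [0.424, 0.19, 0.063])]
side front_mark [(0.68, [0.423, 0.188, 0.033])]
side dial_grip [(0.74, [0.801, -0.01, 0.0])]
side dial_tip [(0.56, [0.547, -0.272, 0.081])]
side switch_bar [(0.68, [0.553, -0.359, 0.047])]
side pad0 [(0.76, [0.594, 0.243, 0.032]), (0.74, [0.486, 0.243, 0.032]), (0.7, [0.591, 0.141, 0.031]), (0.62, [0.489, 0.137, 0.031])]
```

View pics/s10.png

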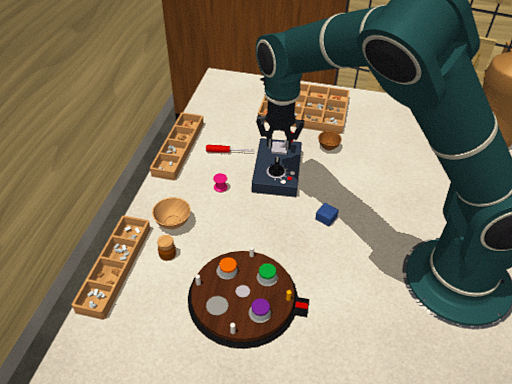

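>>> {"name": "drive_tool", "arguments": {"moves": [[[0.07, -0.22, -0.8, 0, 0, 0], [0, 0, -1, 0, 0, 0], [0, 0, -0.8, 0, 0, 0], [0, 0, -0.4, 0, 0, 0], [0, 0, 0, 0, 0, 0]]]}}

```text
clock: 28.08
tool_pos: [0.5444, -0.2417, 0.0752]
tool_rot: [0.671, 0.742, -0.001, -0.001]
ft_force: [0.1, -0.1, -0.0]
width: 0.497
grip_force: 0.0
```

>>> {"name": "drive_tool", "arguments": {"moves": [[[0, 0, 0, 0, 0, 0], [0, 0, 0, 0, 0, 0], [0, 0, 0, 0, 0, 0], [0, 0, 0, 0, 0, 0], [0, 0, 0, 0, 0, 0]]], "claw": 1, "force": 40}}

```text
clock: 28.5
tool_pos: [0.5448, -0.2427, 0.0788]
tool_rot: [0.671, 0.742, 0.0, 0.0]
ft_force: [-8.5, 0.7, 11.8]
width: 0.153
grip_force: 39.4
```

>>> {"name": "drive_tool", "arguments": {"moves": [[[0, 0, 0, 0, 0, -0.033], [0, 0, 0, 0, 0, -0.033], [0, 0, 0, 0, 0, -0.033], [0, 0, 0, 0, 0, -0.033], [0, 0, 0, 0, 0, -0.033]]]}}

```text
clock: 28.92
tool_pos: [0.5474, -0.2431, 0.079]
tool_rot: [0.84, 0.543, 0.001, 0.002]
ft_force: [12.6, -8.8, -9.5]
width: 0.152
grip_force: 39.2
```

Run:
```python
from h import *
st()
```

```text
{'clock': 28.917, 'tool_pos': [0.547, -0.243, 0.079], 'tool_rot': [0.84, 0.543, 0.001, 0.002], 'joint_pos': [-0.273, 0.794, 0.902, 1.83, -0.784, 0.914, 0.574], 'ft_force': [12.573, -8.836, -9.526], 'width': 0.152, 'grip_force': 39.184}
```

>>> {"name": "drive_tool", "arguments": {"moves": [[[0, -0.04, 0, 0, 0, -0.033], [0, -0.04, 0, 0, 0, -0.033], [0, -0.04, 0, 0, 0, -0.033], [0, 0, 0, 0, 0, -0.033], [0, 0, 0, 0, 0, -0.033]]]}}

```text
clock: 29.33
tool_pos: [0.5494, -0.2451, 0.0791]
tool_rot: [0.95, 0.311, 0.003, 0.002]
ft_force: [23.8, -3.7, -12.7]
width: 0.156
grip_force: 39.0
```

>>> {"name": "drive_tool", "arguments": {"moves": [[[0, 0, 0, 0, 0, -0.033], [0, 0, 0, 0, 0, -0.033], [0, 0, 0, 0, 0, -0.033], [0, 0, 0, 0, 0, -0.033], [0, 0, 0, 0, 0, -0.033]]]}}

```text
clock: 29.75
tool_pos: [0.5503, -0.2475, 0.0794]
tool_rot: [0.998, 0.057, 0.005, 0.003]
ft_force: [34.5, -21.9, -25.6]
width: 0.156
grip_force: 39.1
```

>>> {"name": "drive_tool", "arguments": {"moves": [[[0, 0, 0, 0, 0, -0.035], [0, 0, 0, 0, 0, -0.035], [0, 0, 0, 0, 0, -0.035], [0, 0, 0, 0, 0, -0.035], [0, 0, 0, 0, 0, -0.035]]]}}

```text
clock: 30.17
tool_pos: [0.5494, -0.25, 0.0796]
tool_rot: [0.976, -0.217, 0.006, 0.004]
ft_force: [33.6, -39.5, -28.3]
width: 0.157
grip_force: 39.8
```

>>> {"name": "drive_tool", "arguments": {"moves": [[[0, 0, 0, 0, 0, 0], [0, 0, 0, 0, 0, 0], [0, 0, 0, 0, 0, 0], [0, 0, 0, 0, 0, 0], [0, 0, 0, 0, 0, 0]]]}}

```text
clock: 30.58
tool_pos: [0.5494, -0.2501, 0.0796]
tool_rot: [0.977, -0.215, 0.006, 0.004]
ft_force: [31.7, -38.0, -27.1]
width: 0.152
grip_force: 39.6
```

>>> {"name": "drive_tool", "arguments": {"moves": [[[0, 0, 0, 0, 0, 0], [0, 0, 0, 0, 0, 0], [0, 0, 0, 0, 0, 0], [0, 0, 0.4, 0, 0, 0], [0, 0, 1, 0, 0, 0]]], "claw": 0}}

```text
clock: 31.0
tool_pos: [0.5441, -0.2448, 0.1177]
tool_rot: [0.977, -0.215, -0.002, -0.0]
ft_force: [0.7, 0.1, -0.3]
width: 0.501
grip_force: 0.0
```

>>> {"name": "drive_tool", "arguments": {"moves": [[[0, 0, 1, 0, 0, 0], [-0.3, 0.3, 1, 0, 0, 0], [-0.8, 0.5, 0, 0, 0, 0], [-1, 0.3, 0, 0, 0, 0], [-0.5, 0, 0, 0, 0, 0]]], "claw": 1}}

```text
clock: 31.42
tool_pos: [0.4647, -0.2115, 0.1799]
tool_rot: [0.977, -0.215, -0.0, -0.001]
ft_force: [-0.3, -0.1, 0.7]
width: 0.004
grip_force: 0.0
```

Run:
```python
from h import *
st(); b=snap("side","s11");find("side",["tin0"],k=5);find("side",["gold_post","front_mark","dial_tip","switch_bar","dot_red"])
crop(b,"c11",240,110,330,200,6)
```

```text
{'clock': 31.417, 'tool_pos': [0.465, -0.212, 0.18], 'tool_rot': [0.977, -0.215, -0.0, -0.001], 'joint_pos': [-0.554, 0.629, 1.236, 1.992, -0.702, 1.042, -0.988], 'ft_force': [-0.324, -0.07, 0.725], 'width': 0.004, 'grip_force': 0.0}
side tin0 [(0.76, [0.484, 0.245, 0.034]), (0.75, [0.486, 0.137, 0.027]), (0.7, [0.592, 0.142, 0.029]), (0.59, [0.366, -0.128, -0.003])]
side gold_post [(0.84, [0.423, 0.19, 0.059])]
side front_mark [(0.97, [0.421, 0.189, 0.032])]
side dial_tip [(0.65, [0.52, -0.239, 0.082])]
side switch_bar [(0.63, [0.523, -0.362, 0.103])]
side dot_red [(0.72, [0.526, -0.361, 0.102])]
```

View pics/c11.png

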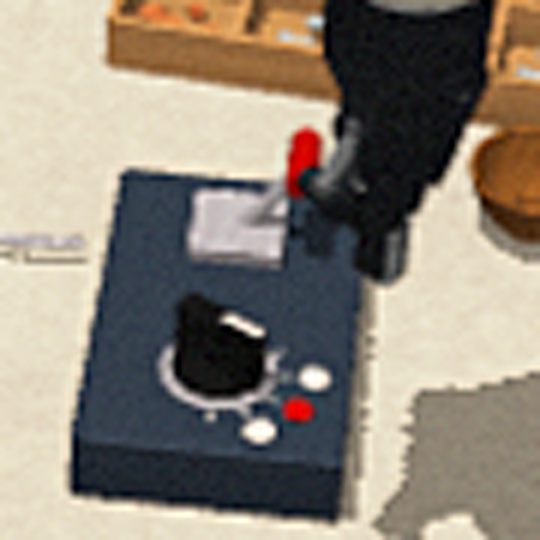

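>>> {"name": "drive_tool", "arguments": {"moves": [[[0, 0, 0, 0, 0, 0.037], [0, 0, 0, 0, 0, 0.037], [0, 0, 0, 0, 0, 0.037], [0, 0, 0, 0, 0, 0.037], [0, 0, 0, 0, 0, 0.037]]]}}

```text
clock: 32.18
tool_pos: [0.4675, -0.2133, 0.1791]
tool_rot: [0.997, 0.077, -0.0, 0.0]
ft_force: [0.0, -0.1, 0.4]
width: -0.003
grip_force: 0.0
```

>>> {"name": "drive_tool", "arguments": {"moves": [[[0, -0.5, 0, 0, 0, 0.037], [0, -0.5, 0, 0, 0, 0.037], [0, -0.6, 0, 0, 0, 0.037], [0, -0.6, 0, 0, 0, 0.037], [0, -0.6, 0, 0, 0, 0.037]]]}}

```text
clock: 32.6
tool_pos: [0.4674, -0.2981, 0.179]
tool_rot: [0.933, 0.359, -0.0, 0.0]
ft_force: [0.6, -0.4, 0.1]
width: 0.003
grip_force: 0.0
```

>>> {"name": "drive_tool", "arguments": {"moves": [[[0, -0.6, 0, 0, 0, 0.037], [0, -0.6, 0, 0, 0, 0.037], [0, -0.6, 0, 0, 0, 0.037], [0, -0.4, 0, 0, 0, 0.037], [0, 0, 0, 0, 0, 0]]]}}

```text
clock: 33.02
tool_pos: [0.4664, -0.366, 0.1791]
tool_rot: [0.826, 0.564, -0.001, 0.0]
ft_force: [-1.1, -0.0, 0.2]
width: 0.001
grip_force: 0.0
```

Run:
```python
from h import *
st(); b=snap("side","s12");find("side",["tin0"],k=4)
```

```text
{'clock': 33.017, 'tool_pos': [0.466, -0.366, 0.179], 'tool_rot': [0.826, 0.564, -0.001, 0.0], 'joint_pos': [0.044, 0.55, 0.767, 1.785, -0.447, 0.989, 0.616], 'ft_force': [-1.053, -0.006, 0.172], 'width': 0.001, 'grip_force': 0.0}
side tin0 [(0.81, [0.483, 0.245, 0.03]), (0.74, [0.484, 0.138, 0.029]), (0.73, [0.591, 0.246, 0.033]), (0.68, [0.593, 0.139, 0.029])]
```

>>> {"name": "drive_tool", "arguments": {"moves": [[[0, 0.1, -1, 0, 0, 0], [0, 0, -1, 0, 0, 0], [0, 0, -0.6, 0, 0, 0], [0, 0, 0, 0, 0, 0], [0.3, 0, 0, 0, 0, 0]]]}}

```text
clock: 33.53
tool_pos: [0.4751, -0.3597, 0.101]
tool_rot: [0.828, 0.561, -0.001, -0.001]
ft_force: [-1.2, -0.7, -0.2]
width: -0.0
grip_force: 0.0
```

>>> {"name": "drive_tool", "arguments": {"moves": [[[0.4, 0, 0, 0, 0, 0], [0.4, 0, 0, 0, 0, 0], [0.4, 0, 0, 0, 0, 0], [0.4, 0, 0, 0, 0, 0], [0.4, 0, 0, 0, 0, 0]]]}}

```text
clock: 33.95
tool_pos: [0.5383, -0.3598, 0.1032]
tool_rot: [0.827, 0.562, 0.0, 0.001]
ft_force: [-1.1, 0.0, -0.5]
width: -0.001
grip_force: 0.1
```

>>> {"name": "drive_tool", "arguments": {"moves": [[[0.4, 0, 0, 0, 0, 0], [0.3, 0, 0, 0, 0, 0], [0, 0, 0, 0, 0, 0], [0, 0, 0, 0, 0, 0], [-0.4, 0, 0, 0, 0, 0]]]}}

```text
clock: 34.37
tool_pos: [0.5464, -0.3596, 0.1016]
tool_rot: [0.827, 0.563, 0.0, 0.0]
ft_force: [-0.5, -0.5, 0.1]
width: -0.001
grip_force: 0.0
```

>>> {"name": "drive_tool", "arguments": {"moves": [[[-0.7, 0, 0.3, 0, 0, 0], [-0.7, 0, 1, 0, 0, 0], [-0.7, 0, 1, 0, 0, 0], [-0.5, 0, 1, 0, 0, 0], [0, 0, 1, 0, 0, 0]]]}}

```text
clock: 34.78
tool_pos: [0.4631, -0.3608, 0.2319]
tool_rot: [0.828, 0.56, 0.0, -0.001]
ft_force: [-0.4, -0.7, 0.1]
width: 0.001
grip_force: 0.0
```

Run:
```python
from h import *
st(); b=snap("side","s13");find("side",["tin0"],k=4);find("side",["switch_bar","dial_tip","gold_post","front_mark"])
```

```text
{'clock': 34.783, 'tool_pos': [0.463, -0.361, 0.232], 'tool_rot': [0.828, 0.56, 0.0, -0.001], 'joint_pos': [-0.003, 0.48, 0.817, 1.753, -0.392, 1.08, 0.565], 'ft_force': [-0.369, -0.658, 0.096], 'width': 0.001, 'grip_force': 0.0}
side tin0 [(0.88, [0.489, 0.14, 0.028]), (0.75, [0.483, 0.245, 0.032]), (0.53, [0.591, 0.138, 0.027]), (0.26, [0.424, 0.187, 0.032])]
side switch_bar [(0.69, [0.769, 0.106, -0.001])]
side dial_tip [(0.52, [0.522, -0.241, 0.08])]
side gold_post [(0.56, [0.421, 0.19, 0.064])]
side front_mark [(0.87, [0.421, 0.187, 0.033])]
```

View pics/s13.png

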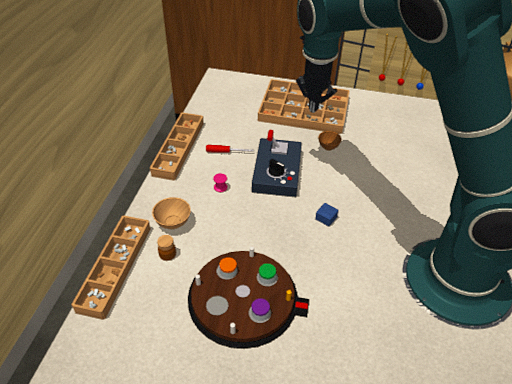

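The side picture shows the handle at (270,135) leaning to the far side, so it is on. The three tins at (228,266), (267,272) and (260,308) are on pads, the gold post at (289,295) is in line with the pointer, and no bystander has moved.

```bash
python3 -c "
from bench import manip
print(manip.job_done())"
```

```text
the job is handed in; nothing more can be done
None
```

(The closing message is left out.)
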